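# Close the cover of the loaded test fixture

### The job

Two identical test fixtures stand on the desk with their hinged, black-framed clear covers open; one of them has a small brown circuit board with a black pin header in its nest. Lower the cover of the fixture that holds the board gently, without slamming or pressing hard, until it rests fully on its stop posts. Leave the empty fixture's cover open.

Things in the scene. Friction and masses are not known exactly. Their poses are not given: they have to be found in the camera images.
- loaded_fixture: Fixed test fixture with a brown 30 x 48 mm board, black pin header, fixed in its nest. Base 150 x 112 mm (x, y), top at z = 30 mm; origin: centre of its underside on the desk, z up, x from the front (red tab) to the hinge. Hinge line along y at x = 62, z = 54 mm (level with the cover's underside). The cover lands on two posts at x = -56, y = +-42 mm, tops at z = 54 mm.
- loaded_cover (a joint): Angle of the loaded fixture's cover, rad: 0 = level on its posts, grows as the front edge rises; starts at 0.75 to 1.45. Clear plate, black frame, 130 mm from hinge to front edge, 100 wide, 8 thick; red tab 50 mm wide, 20 beyond the edge. Upper face 62 mm over the desk when down. Stiff hinge: stays where left; about 2 N down near the front edge moves it.
- empty_fixture: Fixed test fixture of the same make, with nothing in its nest. Base 150 x 112 mm (x, y), top at z = 30 mm; origin: centre of its underside on the desk, z up, x from the front (red tab) to the hinge. Hinge line along y at x = 62, z = 54 mm (level with the cover's underside). The cover lands on two posts at x = -56, y = +-42 mm, tops at z = 54 mm.
- empty_cover (a joint): Angle of the empty fixture's cover, rad: 0 = level on its posts, grows as the front edge rises; starts at 0.75 to 1.45. Clear plate, black frame, 130 mm from hinge to front edge, 100 wide, 8 thick; red tab 50 mm wide, 20 beyond the edge. Upper face 62 mm over the desk when down. Stiff hinge: stays where left; about 2 N down near the front edge moves it.

How it is judged:
By the outcome, as a careful person would: the job done as asked, in the order asked, and still so for the second after the job is handed in, with the robot touching nothing.
It also fails if it takes over 32 s, if anything falls off the work surface, if the arm or the gripper's body presses on something with over 40 N, if the wrist force passes 120 N, or if a joint passes its speed limit or range.

### The arm

A 6-joint arm with a two-finger parallel gripper is mounted at the origin on a cart in front of the work surface, level with it; the furniture and walls round the work are solid. World frame = base frame: x ahead of the robot, y to its left, z up, the work surface at z = 0. Lengths are in m, angles in rad, forces in N, time in s.
With the tool pointing down it reaches from about 0.425 to 1.125 m from the base axis. Payload 14.9 kg.
Tool frame: the origin (TCP) lies on the centre line of the jaws, within the pads' length; the fingertips stand 25 mm ahead of it and the grasp point (between the pads) lies 6 mm ahead of it; z points along the fingers, y is the line along which they close (so a half turn about z gives the same grasp; the last joint's range is limited). The gripper opens to 91 mm and grips with 3 to 60 N. Pads are 32 mm wide; open, the fingers measure 118 mm over their backs; the gripper's body (76 mm by 178 mm) begins 60 mm behind the grasp point.
Start: joints at [1.239, 0.379, 1.734, -0, 1.028, -0.033], TCP at [0.206, 0.669, 0.239] pointing down, gripper open.
Joint ranges: [-2.77, 2.77], [-0.74, 2.19], [0, 2.66], [-1.06, 4.2], [0.31, 2.87], [-3.08, 3.08]. Speed limits (rad/s): [1.89, 1.89, 2.39, 3.14, 3.14, 3.14].

### API

Orientations are given as a unit quaternion [w, x, y, z].
In Python, from cell import telemetry, eyes, ticket gives the robot as it stands.
- The arm moves only by the shell command python3 -m handwheel 'ROWS'. ROWS is JSON, a list of rows, each a list of 5 numbers: the opening, from 0 (shut) to 1 (fully open), then the shift along the tool's x, y, z in mm, then the turn about the tool's z in degrees. A call has 1 to 12 rows; each row is the pose to reach, as a shift and turn from the pose commanded when the call began, along the tool's axes at that moment; what a row does not reach only later rows make up. A row lasts 1/12 s, in which the tool goes at most 41.7 mm and 7.16 degrees, less where a joint would pass 70% of its speed; a pose out of reach is approached as far as the arm can. A call with a gripper value outside its range is refused whole. The fingers move at their own pace and stop on an object; the grip force is fixed at half the most. Time passes only in rows, so rows that repeat a pose let the fingers close. It gives the time, the measured TCP pose, the force, the opening and the grip force at its end, in the units of the state.
- telemetry.get_state(): the state, without advancing time (a new reading comes with each control period).
- eyes.capture(name): name is "scene" or "top"; returns (picture, depth): 420x560x3 uint8, red, green, blue; 420x560 float32, m along the optical axis (not along the pixel's ray), 0 where there is no reading.
- eyes.camera_info(name): a dict with "K" (3x3 intrinsics, pixels), "T" (4x4, takes a point from camera to world coordinates). Camera axes: x right, y down, z forward; pixel columns grow to the right and rows downward; lengths in m; the calibration is good to about 2 mm. A picture is of the moment at which its call begins. camera_info takes no time and is no camera call.
- ticket.sign_off(): hands the job in; it is judged then, once.
The state is a dict: "time_s": time; "joints": joint angles; "joint_velocities": joint speeds; "joint_torque": joint torques, N m; "position": TCP position; "tcp_rot": TCP orientation; "force": force on the tool from outside, world axes, zero at the start; "ft_torque": the same for the moment, N m; "opening": opening from 0.0 (shut) to 1.0 (fully open); "grip_force": force on a finger pad.
Only numpy, scipy, OpenCV 4.12 (cv2) and the standard library are available. Lean on these libraries where they do the work, as an engineer would, in place of code of your own. Each camera call takes 0.05 s, during which the arm holds its last target. There are 200 camera calls.

## Working session

There is one attempt and no reset: what is moved stays moved. The work goes in short steps, Python scripts to look and compute and a shell command to move; the robot and the scene stay as the last step left them, time stands still between calls to the robot, and variables do not carry over. Pictures are saved under pics/ and viewed, at most 10 in all, crops included, and the job is handed in when it is done.

```bash
mkdir -p pics
python3 - <<'E'
from cell import telemetry, eyes
import cv2,numpy as np
print(telemetry.get_state())
for n in("scene","top"):
    p,d=eyes.capture(n); cv2.imwrite(f"pics/{n}0.png",p[:,:,::-1]); np.save(f"pics/{n}0.npy",d); i=eyes.camera_info(n); print(n,np.round(i["K"],1).tolist(),np.round(i["T"],3).tolist())
E
```

```text
{'time_s': 0.0, 'joints': array([ 1.23868070e+00,  3.79450855e-01,  1.73479354e+00, -1.29154072e-06,
        1.02850769e+00, -3.32915513e-02]), 'joint_velocities': array([-5.47070086e-04,  7.46463802e-04,  6.49271462e-05, -1.92069144e-03,
        2.66571422e-03,  3.13210463e-05]), 'joint_torque': array([-5.66150105e-03, -7.63696790e+01, -4.34376311e+01,  6.48285798e-02,
        4.24645515e-02, -1.03432774e-04]), 'position': array([0.2059526 , 0.66861568, 0.23825235]), 'tcp_rot': array([-1.04783998e-04,  1.48856393e-01,  9.88858654e-01, -5.70166649e-04]), 'force': array([-0.75847555,  0.49088268, -0.18572531]), 'ft_torque': array([-0.00355889, -0.00393537, -0.04277717]), 'grip_force': 0.0, 'opening': 0.9990071783350657}
scene [[468.1, 0.0, 282.1], [0.0, 468.1, 212.2], [0.0, 0.0, 1.0]] [[0.625, -0.52, 0.582, -0.007], [-0.781, -0.399, 0.481, -0.484], [-0.018, -0.755, -0.655, 0.764], [0.0, 0.0, 0.0, 1.0]]
top [[392.3, 0.0, 276.5], [0.0, 392.3, 210.1], [0.0, 0.0, 1.0]] [[0.003, -0.996, 0.091, 0.518], [-1.0, -0.004, -0.01, 0.045], [0.01, -0.091, -0.996, 1.111], [0.0, 0.0, 0.0, 1.0]]
```

View pics/scene0.png

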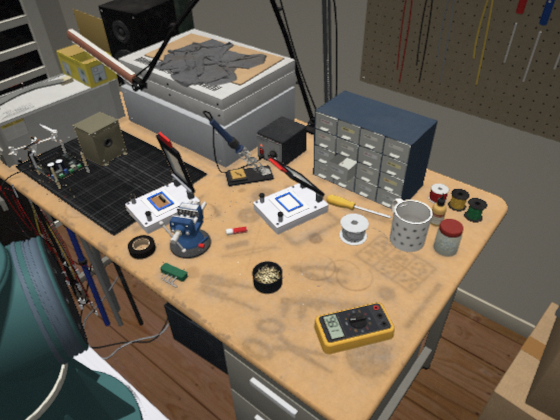

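View pics/top0.png

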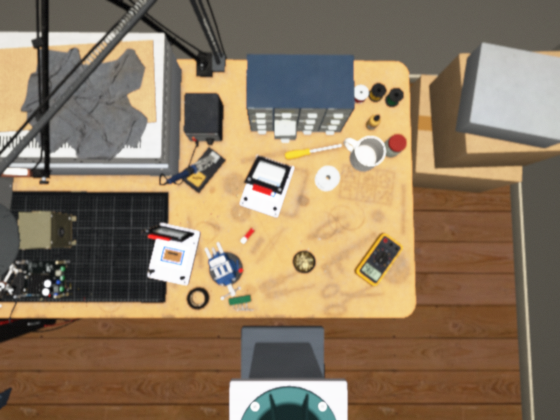

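The loaded fixture is the left one: its board is at top (172,256) and its red tab at about (153,236), with the cover nearly upright. The empty fixture is at (267,190). Next I'll measure the base and tab.

```bash
cat > h.py <<'E'
import cv2,numpy as np
from cell import eyes
def pts(n,d,uv):
    i=eyes.camera_info(n);K,T=np.array(i["K"]),np.array(i["T"]);uv=np.asarray(uv,float)
    z=d[uv[:,1].astype(int),uv[:,0].astype(int)]
    c=np.c_[(uv[:,0]-K[0,2])/K[0,0]*z,(uv[:,1]-K[1,2])/K[1,1]*z,z]
    return c@T[:3,:3].T+T[:3,3]
def plane(n,uv,h):
    i=eyes.camera_info(n);K,T=np.array(i["K"]),np.array(i["T"]);uv=np.asarray(uv,float)
    r=np.c_[(uv-K[:2,2])/[K[0,0],K[1,1]],np.ones(len(uv))]@T[:3,:3].T
    return T[:3,3]+r*((h-T[2,3])/r[:,2])[:,None]
E
python3 - <<'E'
from h import *
box={"scene":(115,120,205,235),"top":(135,210,210,295)}
for n,(a,b,c,e) in box.items():
    im=cv2.imread(f"pics/{n}0.png");d=np.load(f"pics/{n}0.npy")
    hsv=cv2.cvtColor(im,cv2.COLOR_BGR2HSV)
    roi=np.zeros(d.shape,bool);roi[b:e,a:c]=1
    red=roi&((hsv[...,0]<6)|(hsv[...,0]>172))&(hsv[...,1]>150)&(hsv[...,2]>90)
    v,u=np.nonzero(red);P=pts(n,d,np.c_[u,v])
    print(n,"red",len(u),u.min(),u.max(),v.min(),v.max(),np.round(np.median(P,0),3),np.round(np.percentile(P,[5,95],0),3).tolist())
    v,u=np.nonzero(roi);P=pts(n,d,np.c_[u,v])
    Q=P[(abs(P[:,2]-.03)<.006)];Q=Q[(hsv[v,u,2]>170)[abs(P[:,2]-.03)<.006]]
    r=cv2.minAreaRect((Q[:,:2]*1000).astype(np.float32));print("base",len(Q),r,cv2.boxPoints(r).round().tolist())
    H=P[(P[:,2]>.075)&(P[:,2]<.25)];m,M=H.mean(0),np.linalg.svd(H-H.mean(0),full_matrices=0)[2]
    print("cover",len(H),m.round(3),M.round(3).tolist(),H.min(0).round(3),H.max(0).round(3))
    # board
    br=roi&(hsv[...,0]>5)&(hsv[...,0]<20)&(hsv[...,1]>120)
    cv2.imwrite(f"pics/{n}crop.png",cv2.resize(im[b:e,a:c],None,fx=5,fy=5,interpolation=cv2.INTER_CUBIC))
a,b=[cv2.imread(f"pics/{n}crop.png") for n in box];h=max(len(a),len(b))
o=np.hstack([cv2.copyMakeBorder(x,0,h-len(x),0,0,0) for x in(a,b)]);cv2.imwrite("pics/both.png",cv2.resize(o,(800,int(h*800/o.shape[1]))))
E
```

```text
scene red 65 159 171 132 146 [0.533 0.301 0.199] [[0.529, 0.283, 0.188], [0.54, 0.327, 0.202]]
base 1282 ((495.7032165527344, 316.6466369628906), (115.62703704833984, 149.98876953125), 79.56201934814453) [[411.0, 273.0], [559.0, 246.0], [580.0, 360.0], [432.0, 387.0]]
cover 1797 [0.548 0.292 0.11 ] [[-0.636, -0.771, -0.014], [-0.756, 0.62, 0.208], [0.151, -0.143, 0.978]] [0.385 0.139 0.075] [0.724 0.616 0.203]
top red 83 147 170 234 239 [0.537 0.317 0.196] [[0.533, 0.288, 0.005], [0.545, 0.383, 0.204]]
base 1532 ((494.67584228515625, 316.2015686035156), (113.01905822753906, 150.13661193847656), 77.98120880126953) [[409.0, 277.0], [556.0, 245.0], [580.0, 356.0], [433.0, 387.0]]
cover 533 [0.543 0.301 0.147] [[-0.039, 0.289, 0.957], [-0.371, -0.893, 0.254], [-0.928, 0.345, -0.142]] [0.465 0.208 0.075] [0.569 0.356 0.205]
```

View pics/both.png

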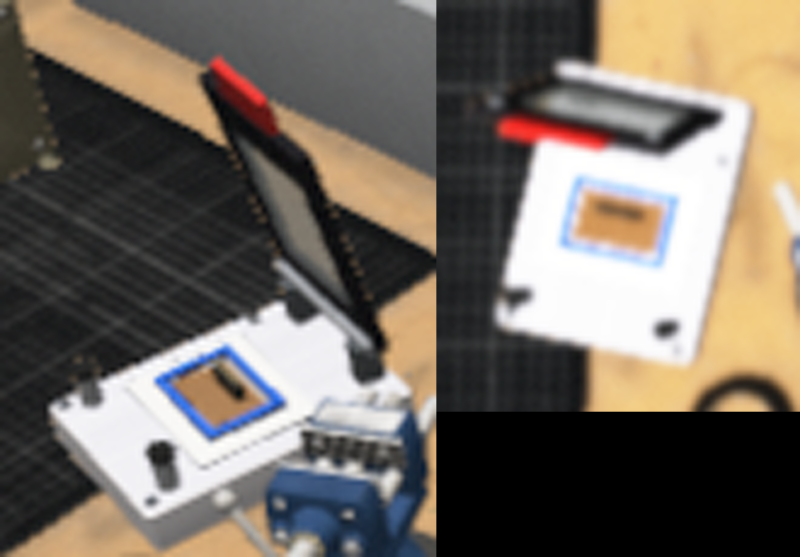

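The left crop shows the cover near upright with the red tab on top. The right crop shows the board in the blue nest and the posts at the robot end. Before moving I'll get a height map around the path.

Run:
```python
from h import *
g=np.zeros((14,16))
for n in("scene","top"):
    d=np.load(f"pics/{n}0.npy");v,u=np.nonzero(d>0);P=pts(n,d,np.c_[u,v])
    i=np.floor((P[:,0]-.2)/.05).astype(int);j=np.floor((P[:,1]-.1)/.05).astype(int)
    k=(i>=0)&(i<14)&(j>=0)&(j<16);np.maximum.at(g,(i[k],j[k]),P[k,2])
print("y",(np.arange(16)*5+10));
for a in range(14):print(20+5*a,(g[a]*100).round().astype(int))
c=np.array([.495,.3163]);t=np.deg2rad(-11.3);R=np.array([[np.cos(t),-np.sin(t)],[np.sin(t),np.cos(t)]])
for n in("scene","top"):
    d=np.load(f"pics/{n}0.npy");v,u=np.nonzero(d>0);P=pts(n,d,np.c_[u,v]);Q=np.c_[(P[:,:2]-c)@R,P[:,2]]
    m=(abs(Q[:,1])<.055)&(Q[:,0]>0)&(Q[:,0]<.085)&(Q[:,2]>.11)&(Q[:,2]<.22);q=Q[m]
    print(n,m.sum(),np.polyfit(q[:,2]-.054,q[:,0],1),[(h,q[abs(q[:,2]-h)<.006].mean(0).round(3).tolist()) for h in(.12,.14,.16,.18,.198)])
for x in(.095,.045,-.056):print(x,(c+R@[x,0]).round(4))
```

```text
y [10 15 20 25 30 35 40 45 50 55 60 65 70 75 80 85]
20 [ 0  0  0  0  0  0  0  0  0 30 26  0  0  0  0  0]
25 [0 0 0 0 0 0 0 0 0 0 0 0 0 0 0 0]
30 [1 0 2 2 1 1 1 1 1 1 1 1 2 8 7 2]
35 [ 9 12  2  2  1  1  1  1  1  1  7  6  8 15 15  0]
40 [10 10  6  6  4  6  1  1  1  1  6 10 10 15 15 17]
45 [ 9 10 10  4  5  6 50 51  1  1  7 10 11 15 15 17]
50 [ 2  8  8 21 21 18 51 51  1  1 12 12  1 15 14 18]
55 [ 2  1  3 10 18 18 49 51  1  1 12 11  0 15 15 17]
60 [ 6  1  1  1  1  1 56 53  1  1 11 11  1 22 22 22]
65 [15  1  2 20 21 53 56  1 24 24 23 24 25 26 27 28]
70 [12  1 12 14 22 55 55 24 33 27 22 22 22 32 32 32]
75 [ 1  1  6  3 53 54 24 38 37 24 23 23 22  0  0  0]
80 [20  9  9 16 52 49 24 43 24 24 24 23 22  0  0  0]
85 [20  9  9 50 51 24 48 47 24 24 23 23 22  0 29 29]
scene 479 [-0.18194059  0.0657811 ] [(0.12, [0.054, -0.008, 0.12]), (0.14, [0.05, -0.009, 0.14]), (0.16, [0.045, -0.015, 0.161]), (0.18, [0.043, -0.011, 0.18]), (0.198, [0.04, -0.004, 0.199])]
top 403 [-0.18785192  0.06924168] [(0.12, [0.056, 0.003, 0.12]), (0.14, [0.053, -0.006, 0.14]), (0.16, [0.05, -0.005, 0.161]), (0.18, [0.045, -0.001, 0.182]), (0.198, [0.041, -0.0, 0.201])]
0.095 [0.5882 0.2977]
0.045 [0.5391 0.3075]
-0.056 [0.4401 0.3273]
```

Run:
```python
from h import *
for n in("scene","top"):
    d=np.load(f"pics/{n}0.npy");v,u=np.nonzero(d>0);P=pts(n,d,np.c_[u,v])
    m=(P[:,2]>.3)&(P[:,0]>.2)&(P[:,1]>.1)&(P[:,0]<.85)&(P[:,1]<.7)
    P=P[m];u=u[m];v=v[m]
    print(n,m.sum())
    for x in np.arange(.2,.85,.05):
        q=(P[:,0]>=x)&(P[:,0]<x+.05)
        if q.sum():print(round(x,2),q.sum(),P[q].min(0).round(3)[1:],P[q].max(0).round(3)[1:],"px",u[q].min(),u[q].max(),v[q].min(),v[q].max())
```

```text
scene 327
0.7 40 [0.504 0.3  ] [0.526 0.322] px 162 169 36 45
0.75 190 [0.478 0.308] [0.517 0.377] px 167 187 10 41
0.8 97 [0.463 0.367] [0.496 0.399] px 184 199 0 14
top 3778
0.2 4 [0.58 0.3 ] [0.582 0.303] px 0 0 398 402
0.45 199 [0.447 0.487] [0.469 0.507] px 0 16 257 276
0.5 623 [0.441 0.487] [0.461 0.513] px 0 20 224 256
0.55 233 [0.447 0.487] [0.477 0.509] px 0 17 204 224
0.6 187 [0.424 0.526] [0.453 0.56 ] px 0 17 152 176
0.65 507 [0.393 0.508] [0.445 0.56 ] px 0 44 120 156
0.7 544 [0.365 0.301] [0.533 0.548] px 27 69 90 141
0.75 623 [0.335 0.305] [0.531 0.537] px 35 93 63 133
0.8 858 [0.305 0.371] [0.496 0.525] px 37 116 37 98
```

```bash
python3 -c "
import cv2
a=cv2.imread('pics/scene0.png')[0:150,0:220];cv2.imwrite('pics/lamp.png',cv2.resize(a,None,fx=3,fy=3))"
```

```text
(no output)
```

View pics/lamp.png

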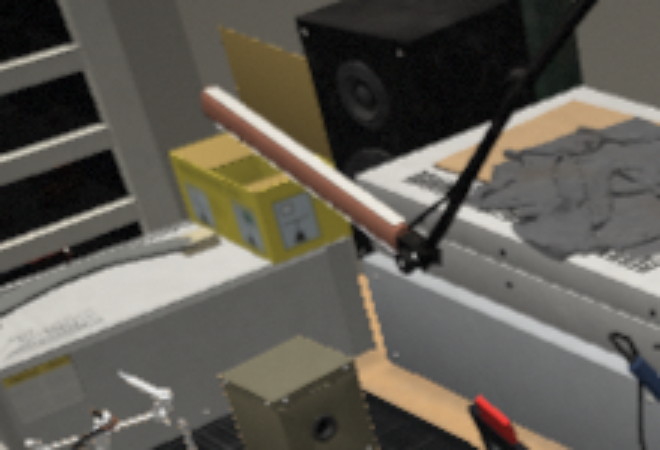

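The lamp boom at z≈0.5 stays clear at y>0.39. I'll route along the near side with the fingers shut, then pass over the cover, then lower behind it.

```bash
python3 -m handwheel '[[0,-10,-12,-16,0],[0,-30,-35,-32,-1],[0,-52,-64,-32,-2],[0,-75,-93,-32,-3],[0,-98,-122,-32,-4],[0,-121,-151,-32,-5],[0,-145,-180,-32,-5.8],[0,-168,-209,-32,-5.8],[0,-190,-236,-32,-5.8],[0,-210,-261,-32,-5.8],[0,-222,-277,-32,-5.8],[0,-228,-284,-32,-5.8]]'
cat > q.py <<'E'
import numpy as np
from cell import telemetry
from scipy.spatial.transform import Rotation as Ro
s=telemetry.get_state();p=s["position"];q=s["tcp_rot"];M=Ro.from_quat(q[[1,2,3,0]]).as_matrix()
c=np.array([.495,.3163]);t=np.deg2rad(-11.3);R=np.array([[np.cos(t),-np.sin(t)],[np.sin(t),np.cos(t)]])
f=(p[:2]-c)@R
print("t",s["time_s"],"fix",(f*1000).round(1),"z",(p[2]*1000).round(1),"F",s["force"].round(1),"yaw of tool x",np.rad2deg(np.arctan2(M[1,0],M[0,0])).round(1))
r=115
for th in(1.39,1.2,1.0,.8,.6,.4,.3,.2,.1,.05,0):
    x=62-r*np.cos(th)+8*np.sin(th)+16;z=54+r*np.sin(th)+8*np.cos(th)+25
    print(th,(-(x-f[0]*1000)).round(1),(p[2]*1000-z).round(1))
def to(xf,yf,z):
    w=np.r_[c+R@[xf,yf],z]-p;return (M.T@w*1000).round(1)
print("over",to(.09,-.015,.27),"down",to(.09,-.015,.193))
E
python3 q.py
```

```text
time_s: 1.1
position: [0.3407, 0.3283, 0.2708]
tcp_rot: [-0.0, 0.099, 0.995, -0.0]
force: [-0.0, 0.2, -0.1]
opening: 0.156
grip_force: 0.0
t 1.1 fix [-153.7  -18.5] z 270.8 F [-0.   0.2 -0.1] yaw of tool x 168.6
1.39 -218.9 77.2
1.2 -197.5 81.7
1.0 -176.3 90.7
0.8 -157.3 103.7
0.6 -141.3 120.2
0.4 -128.9 139.6
0.3 -124.2 150.1
0.2 -120.6 161.1
0.1 -118.0 172.3
0.05 -117.2 178.0
0 -116.7 183.8
over [-243.7    4.     0.7] down [-243.7    4.    77.7]
```

```bash
python3 -m handwheel '[[0,-12,0,0,0],[0,-36,0,0,0],[0,-66,0,0,0],[0,-96,1,0,0],[0,-126,2,0,0],[0,-156,3,0,0],[0,-186,4,0,0],[0,-212,4,0,0],[0,-232,4,0,0],[0,-242,4,0,0],[0,-244,4,0,0],[0,-244,4,0,0]]' && python3 q.py|head -1
python3 -m handwheel '[[0,0,0,8,0],[0,0,0,22,0],[0,0,0,36,0],[0,0,0,50,0],[0,0,0,62,0],[0,0,0,71,0],[0,0,0,77,0],[0,0,0,77,0],[0,0,0,77,0]]' && python3 q.py
python3 - <<'E'
from h import *
o=[]
for n,(a,b,c,e) in {"scene":(80,60,260,240),"top":(110,150,290,330)}.items():
    p,d=eyes.capture(n);o.append(cv2.resize(p[b:e,a:c,::-1],(400,400)))
cv2.imwrite("pics/behind.png",np.hstack(o))
E
```

```text
time_s: 2.1
position: [0.5804, 0.287, 0.2704]
tcp_rot: [-0.0, 0.099, 0.995, -0.0]
force: [-0.9, -0.0, 0.6]
opening: 0.008
grip_force: 0.0
t 2.1 fix [ 89.5 -12. ] z 270.4 F [-0.9 -0.   0.6] yaw of tool x 168.7
time_s: 2.85
position: [0.5805, 0.2865, 0.1938]
tcp_rot: [-0.0, 0.099, 0.995, -0.0]
force: [0.1, 0.2, 0.6]
opening: 0.006
grip_force: 0.0
t 2.85 fix [ 89.7 -12.5] z 193.8 F [0.1 0.2 0.6] yaw of tool x 168.7
1.39 24.5 0.2
1.2 45.9 4.7
1.0 67.1 13.7
0.8 86.0 26.7
0.6 102.1 43.3
0.4 114.5 62.6
0.3 119.2 73.2
0.2 122.8 84.1
0.1 125.3 95.4
0.05 126.1 101.1
0 126.7 106.8
over [ -0.3  -2.5 -76.2] down [-0.3 -2.5  0.8]
```

View pics/behind.png

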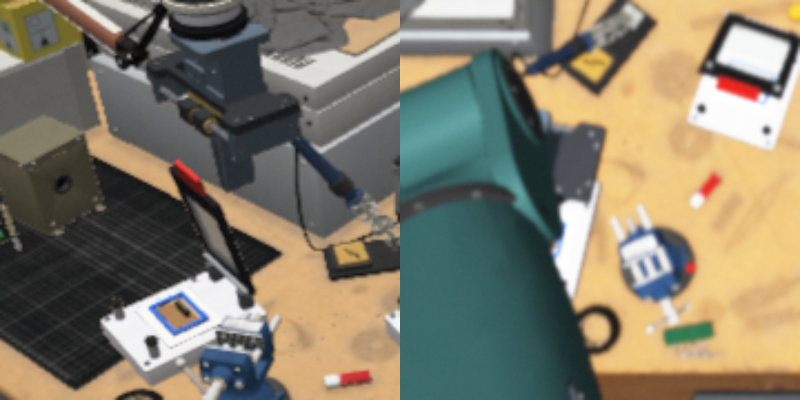

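The left view shows the shut fingers behind the open cover (tip near (235,185), tab at (185,178)), clear of it. I'll push along the arc, checking force.

```bash
python3 -m handwheel '[[0,6,0,0,0],[0,13,0,0,0],[0,19,0,0,0],[0,24,0,0,0],[0,29,0,1,0],[0,35,0,2,0],[0,41,0,3.5,0],[0,46,0,4.7,0]]' && python3 -m handwheel '[[0,5,0,2,0],[0,10,0,4,0],[0,16,0,6.5,0],[0,21,0,9,0],[0,26,0,12,0],[0,31,0,15,0],[0,36,0,18.5,0],[0,40,0,22,0]]'; python3 q.py
```

```text
time_s: 3.62
position: [0.5347, 0.2957, 0.1891]
tcp_rot: [0.0, 0.099, 0.995, 0.0]
force: [2.2, 0.1, -0.6]
opening: 0.001
grip_force: 0.8
time_s: 4.28
position: [0.4955, 0.3034, 0.1668]
tcp_rot: [-0.0, 0.099, 0.995, -0.0]
force: [2.1, 0.5, 0.7]
opening: 0.004
grip_force: 0.7
t 4.2833 fix [  3.  -12.5] z 166.8 F [2.1 0.5 0.7] yaw of tool x 168.7
1.39 -62.2 -26.8
1.2 -40.8 -22.3
1.0 -19.6 -13.3
0.8 -0.6 -0.3
0.6 15.4 16.3
0.4 27.8 35.7
0.3 32.5 46.2
0.2 36.1 57.1
0.1 38.6 68.4
0.05 39.4 74.1
0 40.0 79.8
over [ -87.    -2.4 -103.2] down [-87.   -2.4 -26.2]
```

Contact is good at about 2 N. I'll continue down to θ≈0.1.

```bash
python3 -m handwheel '[[0,4,0,4,0],[0,8,0,8,0],[0,12,0,12,0],[0,15.5,0,16.3,0],[0,19,0,21,0],[0,22,0,26,0],[0,25,0,31,0],[0,28,0,36,0],[0,30,0,40,0],[0,32,0,45,0],[0,33.5,0,49,0],[0,34.5,0,52,0]]' && python3 -m handwheel '[[0,0.8,0,3,0],[0,1.6,0,6,0],[0,2.4,0,9,0],[0,3,0,12,0],[0,3.5,0,14,0],[0,4,0,16,0],[0,4,0,16,0]]'; python3 q.py
```

```text
time_s: 5.28
position: [0.4619, 0.3101, 0.1147]
tcp_rot: [-0.0, 0.099, 0.995, -0.0]
force: [1.1, 0.6, 0.8]
opening: 0.004
grip_force: 0.6
time_s: 5.87
position: [0.4582, 0.3108, 0.0989]
tcp_rot: [-0.0, 0.099, 0.995, -0.0]
force: [0.6, 0.2, 0.1]
opening: 0.01
grip_force: 0.0
t 5.8667 fix [-35.  -12.6] z 98.9 F [0.6 0.2 0.1] yaw of tool x 168.7
1.39 -100.2 -94.7
1.2 -78.8 -90.2
1.0 -57.6 -81.2
0.8 -38.6 -68.2
0.6 -22.6 -51.6
0.4 -10.2 -32.3
0.3 -5.5 -21.7
0.2 -1.9 -10.8
0.1 0.6 0.4
0.05 1.5 6.2
0 2.0 11.9
over [-125.    -2.4 -171.1] down [-125.    -2.4  -94.1]
```

```bash
python3 -m handwheel '[[0,0.5,0,1,0],[0,0.7,0,2,0],[0,1,0,3,0],[0,1.2,0,4,0],[0,1.5,0,5,0],[0,1.6,0,6,0],[0,1.7,0,7,0],[0,1.8,0,8,0]]' && python3 -m handwheel '[[0,0,0,0.5,0],[0,0,0,1,0],[0,0,0,1.5,0],[0,0,0,2,0],[0,0,0,2,0]]'; python3 q.py | head -1
```

```text
time_s: 6.53
position: [0.4566, 0.3113, 0.0912]
tcp_rot: [0.0, 0.099, 0.995, 0.0]
force: [-0.1, 0.4, 1.4]
opening: 0.007
grip_force: 0.5
time_s: 6.95
position: [0.4565, 0.3112, 0.0891]
tcp_rot: [-0.0, 0.099, 0.995, -0.0]
force: [-0.6, -0.0, 1.1]
opening: 0.001
grip_force: 0.2
t 6.95 fix [-36.8 -12.5] z 89.1 F [-0.6 -0.   1.1] yaw of tool x 168.7
```

```bash
python3 -m handwheel '[[0,0,0,0.5,0],[0,0,0,0.5,0],[0,0,0,1,0],[0,0,0,1,0]]' && python3 -m handwheel '[[0,0,0,0.5,0],[0,0,0,0.5,0],[0,0,0,0.5,0]]' && python3 -m handwheel '[[0,0,0,0.3,0],[0,0,0,0.5,0],[0,0,0,0.5,0]]'; python3 q.py | head -1
```

```text
time_s: 7.28
position: [0.4565, 0.3112, 0.0881]
tcp_rot: [-0.0, 0.099, 0.995, -0.0]
force: [0.2, 0.7, 0.1]
opening: 0.002
grip_force: 0.2
time_s: 7.53
position: [0.4565, 0.3112, 0.0877]
tcp_rot: [-0.0, 0.099, 0.995, -0.0]
force: [0.3, 0.2, -1.0]
opening: 0.004
grip_force: 0.0
time_s: 7.78
position: [0.4566, 0.3113, 0.0873]
tcp_rot: [0.0, 0.099, 0.995, -0.0]
force: [-0.0, -0.2, 1.7]
opening: 0.006
grip_force: 0.6
t 7.7833 fix [-36.7 -12.5] z 87.3 F [-0.  -0.2  1.7] yaw of tool x 168.7
```

```bash
for k in 1 2; do python3 -m handwheel '[[0,0,0,0.3,0],[0,0,0,0.3,0],[0,0,0,0.3,0]]' | grep -E 'pos|^force'; done; python3 q.py | head -1
```

```text
position: [0.4566, 0.3113, 0.0872]
force: [-2.5, -1.2, 6.0]
position: [0.4566, 0.3113, 0.0871]
force: [-3.7, -2.3, 12.0]
t 8.2833 fix [-36.7 -12.4] z 87.1 F [-3.7 -2.3 12. ] yaw of tool x 168.7
```

The force rise at z≈87 mm means the cover is on its stops. Lifting off straight up.

```bash
python3 -m handwheel '[[0,0,0,-0.6,0],[0,0,0,-2,0],[0,0,0,-6,0],[0,0,0,-16,0],[0,0,0,-36,0],[0,0,0,-66,0],[0,0,0,-96,0],[0,0,0,-126,0],[0,0,0,-150,0],[0,0,0,-165,0],[0,0,0,-170,0]]' | grep -E 'time|pos|^force'
python3 -m handwheel '[[0,10,-5,0,0],[0,30,-15,0,0],[0,55,-25,0,0],[0,80,-40,0,0],[0,80,-70,0,0],[0,80,-100,0,0],[0,80,-130,0,0],[0,80,-160,0,0],[0,80,-190,0,0],[0,80,-215,0,0],[0,80,-230,0,0],[0,80,-230,0,0]]' | grep -E 'time|pos|^force'
python3 - <<'E'
from h import *
o=[];c=np.array([.495,.3163]);t=np.deg2rad(-11.3);R=np.array([[np.cos(t),-np.sin(t)],[np.sin(t),np.cos(t)]])
for n,(a,b,x,e) in {"scene":(80,100,260,280),"top":(110,150,290,330)}.items():
    p,d=eyes.capture(n);o.append(cv2.resize(p[b:e,a:x,::-1],(400,400)))
    hsv=cv2.cvtColor(p,cv2.COLOR_RGB2HSV);v,u=np.nonzero(d>0);P=pts(n,d,np.c_[u,v]);Q=np.c_[(P[:,:2]-c)@R,P[:,2]]
    m=(abs(Q[:,1])<.02)&(Q[:,0]<-.07)&(Q[:,0]>-.085)&(Q[:,2]>.04)&(Q[:,2]<.1)
    k=(abs(Q[:,1])<.046)&(abs(Q[:,0])<.08)&(Q[:,2]>.05)&(Q[:,2]<.1)&(hsv[v,u,2]<70)
    print(n,m.sum(),np.median(Q[m,2]) if m.any() else 0,k.sum(),np.polyfit(Q[k,0],Q[k,2],1) if k.sum()>20 else 0)
cv2.imwrite("pics/end.png",np.hstack(o))
E
```

```text
time_s: 9.2
position: [0.4575, 0.3119, 0.2602]
force: [0.6, 0.7, 0.2]
time_s: 10.2
position: [0.3309, 0.0994, 0.2552]
force: [-0.3, 0.4, 0.5]
scene 69 0.06014710074298357 133 [-0.00435186  0.06054583]
top 86 0.06097736087231942 395 [0.00063512 0.06233861]
```

View pics/end.png

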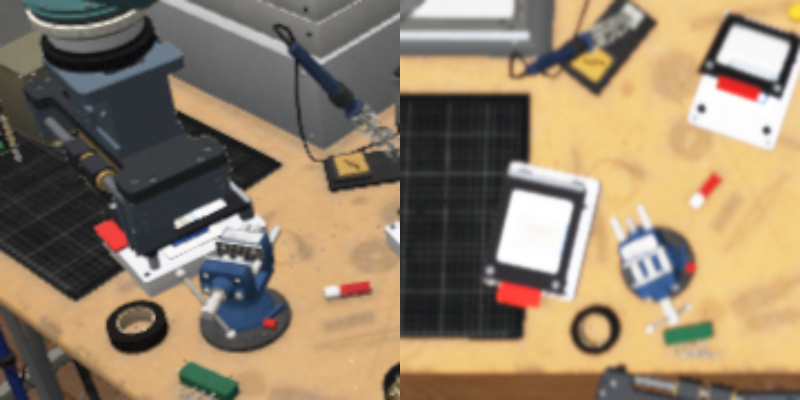

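The right view shows the cover flat on the loaded fixture (tab at (518,295)) and the empty fixture's cover still open. The measured slope is about 0 and the upper face is at 62 mm.

```bash
python3 -c "
from cell import ticket
print(ticket.sign_off())"
```

```text
the job is handed in; nothing more can be done
None
```

The loaded fixture's cover is down flat on its stop posts, with a brief peak of about 12 N as it landed; the empty fixture's cover is still open, the arm is clear, and the job was handed in at about 10 s of the 32 s limit.

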